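Put up the drying rail and hang the ear defenders on it

TASK

The washed ear defenders need to dry: set the loose steel rail into both rests of the stand, bringing it in from the open front, and turn the T-handle clockwise until the rising resistance shows the rail is firmly clamped, without forcing it. Only then hang every pair of ear defenders over the rail between the posts, one cup on each side, hanging free with the crown resting on the rail. Do not knock over the loose bottle or jar.

Things in the scene. Friction and masses are not known exactly. Their poses are not given: they have to be found in the camera images.
- stand_seat (a point): Drying-rail stand fixed to the bench: base plate 88 x 430 x 12 mm, two grey posts 360 mm apart. This point is midway between the posts, level with the floors of their rests, 135 mm above the bench; x points to the back, y along the stand to the clamp post, z up. The rail must come in from the front (-x) over the lips, then drop into both notches.
- clamp_rest (a point): Floor of the rest on the clamp post, same axes. Notch for the rail from x -17 to +18 mm, 30 mm wide in y; back stop behind, front lip 11 mm high at x -17 to -28 mm with a sloping lead-in. Open to the front only: closed above by the clamp foot (40 to 46 mm above the floor at the start) and the clamp arm, which with its bush ends 83 mm above the floor.
- plain_rest (a point): Floor of the rest on the other post, same axes and notch (front lip 11 mm high), back stop 26 mm high, nothing above it.
- t_grip (a point): Middle of the T-handle's crossbar, on the vertical screw axis over the clamp rest, 144 mm above the notch floor when backed off; it sinks with the screw. Flat-sided steel bar 76 mm long along this frame's x, 12 mm wide, 14 mm tall, ball ends 19 mm; below it only a spindle 11 mm thick, 15 mm or more of it free. Pinch across its middle from above.
- t_handle (a joint): Clamp screw angle, rad: 0 backed off, grows turning clockwise seen from above, up to 6.6; starts at 0 to 0.8. Each rad lowers handle and foot 8 mm. Steady friction about 0.2 N m; stays where left. Once the foot bears on the rail its spring adds about 32 N of clamping force and 0.26 N m of torque per further rad.
- clamp_foot: Sprung round steel foot, 18 mm across, at the lower end of the clamp screw over the clamp rest. Origin at the middle of its underside: while free, 46 mm above the notch floor less 8 mm per rad of screw angle. It meets the top of a seated rail at about 3.75 rad.
- rail: Loose drying rail: flat steel tube 30 mm wide (x), 16 mm tall (z), 420 mm long (y), about 0.3 kg, black end plugs; origin at its centre. At first it lies on the bench in front of the stand. It goes into the rests lying flat, either way round.
- muff1_crown (a point): Ear defenders standing on two cups (all alike, may be absent). Point: centre of the rubber crown pad, 113 mm above the cup bottoms. Pad 50 mm along x, 26 along y, 26 tall; band falls to both sides along x. Cups 54 wide (y), 66 tall, 34 thick, 60 apart inside, 130 over all (x). 0.15 kg. Pinch the pad across y from above; hung, the rail runs under it along y, so keep fingertips above its underside.
- muff2_crown (a point): Ear defenders standing on two cups (all alike, may be absent). Point: centre of the rubber crown pad, 113 mm above the cup bottoms. Pad 50 mm along x, 26 along y, 26 tall; band falls to both sides along x. Cups 54 wide (y), 66 tall, 34 thick, 60 apart inside, 130 over all (x). 0.15 kg. Pinch the pad across y from above; hung, the rail runs under it along y, so keep fingertips above its underside.
- muff3_crown (a point): Ear defenders standing on two cups (all alike, may be absent). Point: centre of the rubber crown pad, 113 mm above the cup bottoms. Pad 50 mm along x, 26 along y, 26 tall; band falls to both sides along x. Cups 54 wide (y), 66 tall, 34 thick, 60 apart inside, 130 over all (x). 0.15 kg. Pinch the pad across y from above; hung, the rail runs under it along y, so keep fingertips above its underside.
- muff4_crown (a point): Ear defenders standing on two cups (all alike, may be absent). Point: centre of the rubber crown pad, 113 mm above the cup bottoms. Pad 50 mm along x, 26 along y, 26 tall; band falls to both sides along x. Cups 54 wide (y), 66 tall, 34 thick, 60 apart inside, 130 over all (x). 0.15 kg. Pinch the pad across y from above; hung, the rail runs under it along y, so keep fingertips above its underside.
- sample_bottle: Bystander: capped clear laboratory bottle with blue cap, 67 mm across, 156 mm tall, origin at its base; loose.
- jar: Bystander: grey jar with blue cap behind the stand, 60 mm across, 149 mm tall, origin at its base; loose.
Not all that is in view belongs to the job. What is shaped like the part that bears muff3_crown but purple is not meant.

How it is judged:
On the way, in this order (a step that is already met when the one before it is completed fails the run):
1. the rail lies in both rests of the stand (x of rail in the frame of stand_seat between -0.008 and 0.008 m and y of rail in the frame of stand_seat between -0.025 and 0.025 m and z of rail in the frame of stand_seat between 0.004 and 0.0115 m and angle between the y axis of rail and the y axis of stand_seat, either way round below 0.05 rad), for 0.2 s.
2. the clamp foot holds the rail down with more than 12 N (all of step 1 and contact force between clamp_foot and rail above 12 N), for 0.2 s.
3. all ear defenders hang over the rail (x of muff1_crown in the frame of stand_seat between -0.022 and 0.022 m and y of muff1_crown in the frame of stand_seat between -0.155 and 0.155 m and z of muff1_crown in the frame of stand_seat between 0.023 and 0.037 m and angle between each of muff1_crown, muff2_crown, muff3_crown, muff4_crown's own z axis and vertical below 0.4 rad and x of muff2_crown in the frame of stand_seat between -0.022 and 0.022 m and y of muff2_crown in the frame of stand_seat between -0.155 and 0.155 m and z of muff2_crown in the frame of stand_seat between 0.023 and 0.037 m and x of muff3_crown in the frame of stand_seat between -0.022 and 0.022 m and y of muff3_crown in the frame of stand_seat between -0.155 and 0.155 m and z of muff3_crown in the frame of stand_seat between 0.023 and 0.037 m and x of muff4_crown in the frame of stand_seat between -0.022 and 0.022 m and y of muff4_crown in the frame of stand_seat between -0.155 and 0.155 m and z of muff4_crown in the frame of stand_seat between 0.023 and 0.037 m), for 0.2 s.
At the end, for the whole second after the job is handed in: Rail down in both rests, within 8 mm across, 25 mm along and 0.05 rad; foot presses it with over 12 N; each pair of ear defenders present hangs over it: crown pad centre within 22 mm of the rail line and 155 mm of the middle, 23 to 37 mm above the notch floors, tilted under 0.4 rad (all of step 2 and all of step 3); the robot touches nothing.
It fails at once if the clamp is forced: more than 60 N on the rail (contact force between clamp_foot and rail above 60 N).
It fails at once if the loose bottle or jar is knocked over (angle between any of sample_bottle, jar's own z axis and vertical above 0.6 rad).
Of muff1, muff2, muff3, muff4 only 3 to 4 are there at a start; the rules pass over those that are not, and their reading is None.
At some moment in a run one of muff1, muff2, muff3, muff4 may be knocked a few centimetres aside while the robot is not near it.
It also fails if it takes over 210 s, if anything falls off the work surface, if the arm or the gripper's body presses on something with over 40 N, if the wrist force passes 120 N, or if a joint passes its speed limit or range.

ROBOT

A 7-joint arm with a two-finger parallel gripper is mounted at the origin on a cart in front of the work surface, level with it; the furniture and walls round the work are solid. World frame = base frame: x ahead of the robot, y to its left, z up, the work surface at z = 0. Lengths are in m, angles in rad, forces in N, time in s.
With the tool pointing down it reaches from about 0.425 to 0.825 m from the base axis. Payload 3.6 kg.
Tool frame: the origin (TCP) lies where the fingers leave the gripper's body, on its centre line; the fingertips stand 73 mm ahead of it and the grasp point (between the pads) lies 54 mm ahead of it; x points along the fingers, y is the direction in which the jaws open and shut, and the axes are right-handed (so a half turn about x gives the same grasp; the last joint's range is limited). The gripper opens to 85 mm and grips with 20 to 120 N. Pads are 22 mm wide; open, the fingers measure 114 mm over their backs; the gripper's body (76 mm by 85 mm) begins 54 mm behind the grasp point. The pads swing forward as they close: fully open they stand 13 mm farther back than shut.
Start: joints at [1.111, 0.615, -0.013, 1.423, 0.008, 1.103, -0.04], TCP at [0.273, -0.59, 0.304] pointing down, gripper open.
Joint ranges: [-3.12, 3.12], [-0.3, 2.06], [-1.34, 1.32], [0.26, 2.42], [-1.36, 4.5], [0.01, 1.98], [-2.84, 2.84]. Speed limits (rad/s): [2.79, 2.79, 3.14, 3.14, 3.14, 3.14, 3.14].

INTERFACE

Orientations are given as a unit quaternion [x, y, z, w].
In Python, from station import arm, snapshot, camera_info, ticket gives the robot as it stands. Calls block until the motion is done:
- arm.movep(position, orientation): joint-space move of the TCP to a pose.
- arm.line_to(position, velocity=0.15, ori=None): straight line of the TCP; ori=None keeps the orientation; velocity is the mean speed in m/s.
- arm.move_j(angles): joint-space move.
- arm.move_gripper(opening, effort=None): opening from 0.0 (shut) to 1.0 (fully open); effort is the grip in N (None keeps the last); returns when the fingers have stopped.
- arm.pause(seconds).
- arm.ik(position, orientation): joint angles nearest the present ones, or None.
- snapshot(name): name is "side" or "top"; returns the picture (400x640x3 uint8, blue, green, red); there is no depth.
- camera_info(name): a dict with "fx", "fy", "cx", "cy" (pixels), "R" (3x3) and "t" (3): a world point X has camera coordinates R X + t. Camera axes: x right, y down, z forward; pixel columns grow to the right and rows downward; lengths in m; the calibration is good to about 2 mm. A picture is of the moment at which its call begins. camera_info takes no time and is no camera call.
A pose or a line that the arm cannot do raises arm.MotionError and nothing moves.
- ticket.finish_job(): hands the job in, once; it reports no verdict.
Readings, each from a call of its own:
- arm.read_time(): time.
- arm.read_joint_positions(): joint angles.
- arm.read_dq(): joint speeds.
- arm.read_effort(): joint torques, N m.
- arm.read_tool_pos(): TCP position.
- arm.read_eef_rot(): TCP orientation.
- arm.read_ft_force(): force on the tool from outside, world axes, zero at the start.
- arm.read_wrist_torque(): the same for the moment, N m.
- arm.read_opening(): opening from 0.0 (shut) to 1.0 (fully open).
Only numpy, scipy, OpenCV 4.12 (cv2) and the standard library are available. Lean on these libraries where they do the work, as an engineer would, in place of code of your own. Each camera call takes 0.05 s, during which the arm holds its last target. There are 200 camera calls.

## Working session

There is one attempt and no reset: what is moved stays moved. The work goes in short steps, each a Python script; the robot and the scene stay as the last script left them, time stands still between calls to the robot, and variables do not carry over. Pictures are saved under pics/ and viewed, about 12 in all and at most 16, crops included, and the job is handed in when it is done.

```bash
ls; mkdir -p pics
python3 - <<'E'
from station import arm, snapshot, camera_info, ticket
import cv2,numpy as np
np.set_printoptions(precision=4,suppress=True)
for n in("side","top"):
    cv2.imwrite(f"pics/{n}0.png",snapshot(n)); c=camera_info(n)
    R=np.array(c["R"]);print(n,c["fx"],c["fy"],c["cx"],c["cy"],R.tolist(),"pos",-R.T@np.array(c["t"]))
print(arm.read_time(),arm.read_tool_pos(),arm.read_eef_rot(),arm.read_opening(),arm.read_ft_force())
E
```

```text
pics
side 472.4400906904893 472.4400906904893 318.43726739244465 195.8282709344332 [[0.9748548244538194, -0.22282846372620801, 0.0023552054115819547], [-0.1216135522065538, -0.5408454352374289, -0.8322838212428134], [0.1867303273676147, 0.8110694735571387, -0.5543447428315066]] pos [ 0.1715 -1.6755  1.4166]
top 375.0981457338461 375.0981457338461 322.1086193840279 202.27757098002598 [[-0.07809664558023584, -0.9969401988033062, 0.0033397543531713736], [-0.95764040143998, 0.07408582572284357, -0.27827352004249], [0.2771746299338897, -0.02493051216860495, -0.9604960666676475]] pos [0.0961 0.1505 1.8513]
0.1 [ 0.273  -0.5893  0.3028] [-0.6903 -0.153   0.6907 -0.1514] 1.0039268747148657 [-1.0761 -0.1117 -0.4317]
```

View pics/side0.png

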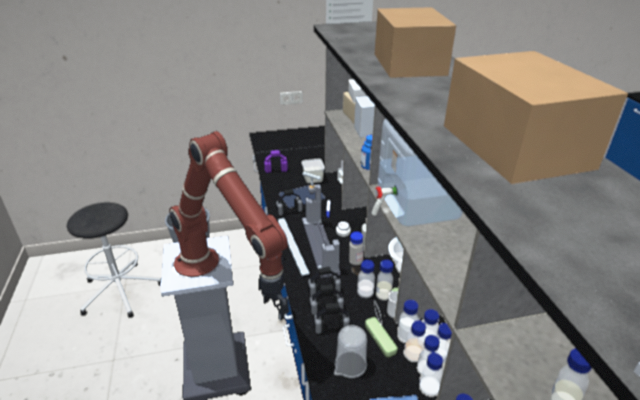

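View pics/top0.png

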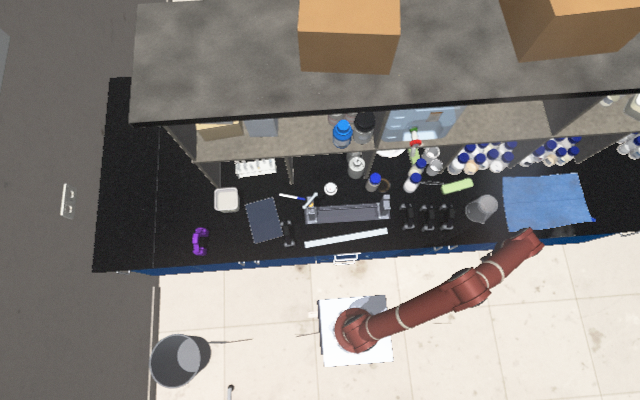

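Run:
```python
import cv2
t=cv2.imread("pics/top0.png");s=cv2.imread("pics/side0.png")
cv2.imwrite("pics/topc0.png",cv2.resize(t[165:265,270:470],None,fx=4,fy=4,interpolation=cv2.INTER_CUBIC))
cv2.imwrite("pics/sidec0.png",cv2.resize(s[150:340,255:415],None,fx=3.1,fy=3.1,interpolation=cv2.INTER_CUBIC))
```

```text
(no output)
```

View pics/topc0.png

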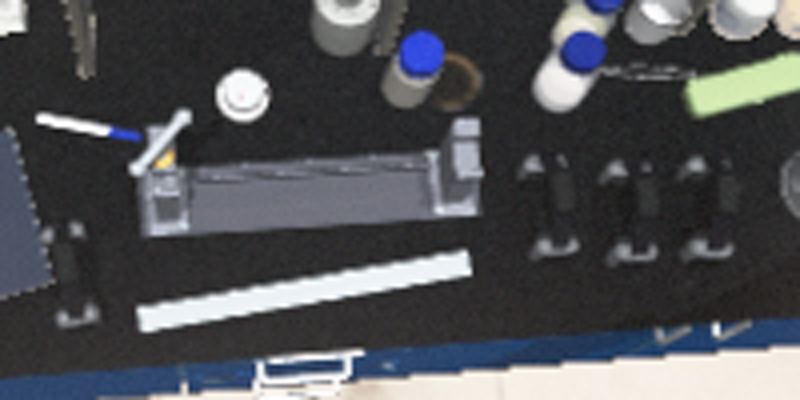

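View pics/sidec0.png

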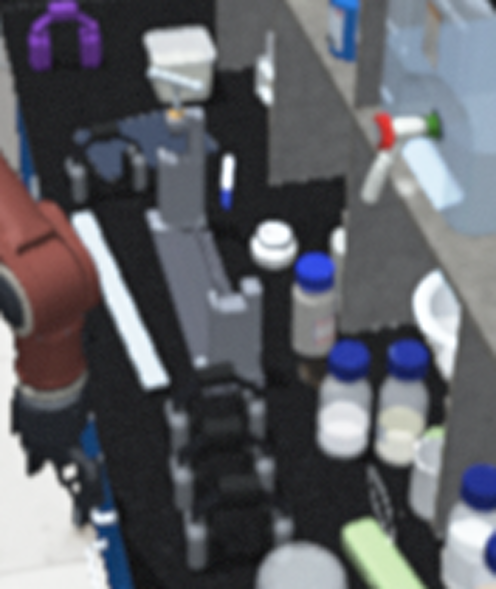

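```bash
cat > h.py <<'E'
from station import arm, snapshot, camera_info, ticket
import cv2,numpy as np
from scipy.spatial.transform import Rotation as Ro
np.set_printoptions(precision=4,suppress=True)
C={n:camera_info(n) for n in("side","top")}
for c in C.values(): c["R"]=np.array(c["R"]);c["t"]=np.array(c["t"]);c["o"]=-c["R"].T@c["t"]
def ray(n,p):
    c=C[n];d=c["R"].T@np.array([(p[0]-c["cx"])/c["fx"],(p[1]-c["cy"])/c["fy"],1.]);return c["o"],d/np.linalg.norm(d)
def at(n,p,z):
    o,d=ray(n,p);return o+d*(z-o[2])/d[2]
def proj(n,X):
    c=C[n];q=c["R"]@np.asarray(X)+c["t"];return np.array([c["fx"]*q[0]/q[2]+c["cx"],c["fy"]*q[1]/q[2]+c["cy"]])
def tri(ps,pt):
    o1,d1=ray("side",ps);o2,d2=ray("top",pt)
    s=np.linalg.lstsq(np.c_[d1,-d2],o2-o1,rcond=None)[0];a=o1+s[0]*d1;b=o2+s[1]*d2
    return (a+b)/2,np.linalg.norm(a-b)
E
python3 - <<'E'
from h import *
t=cv2.imread("pics/top0.png")
tc=lambda x,y:(270+x/4-.375,165+y/4-.375); sc=lambda x,y:(255+x/3.1-.34,150+y/3.1-.34)
# rail mask
m=(t.min(2)>170).astype(np.uint8);m[:225]=0;m[252:]=0;m[:,:295]=0;m[:,395:]=0
u=cv2.resize(t,None,fx=8,fy=8,interpolation=cv2.INTER_CUBIC)
mu=(u.min(2)>130).astype(np.uint8);k=cv2.resize(np.pad(np.ones((27,100),np.uint8),((225,148),(297,243))),None,fx=8,fy=8,interpolation=cv2.INTER_NEAREST);mu*=k
cs,_=cv2.findContours(mu,0,1)
for c in sorted(cs,key=cv2.contourArea)[-2:]:
    r=cv2.minAreaRect(c);b=(cv2.boxPoints(r)+.5)/8-.5
    W=np.array([at("top",p,.014) for p in b]);print(b,"\n",W,W.mean(0),np.linalg.norm(W-np.roll(W,1,0),axis=1))
print("plate",[at("top",tc(*p),.012) for p in((145,236),(480,215))])
print("handle",tri(sc(152,71),tc(137,170)),tri(sc(199,90),tc(187,118)))
for n,p,q in(("L",(72,228),(75,318)),("A",(533,165),(557,248)),("B",(613,172),(635,254)),("C",(695,165),(713,248))):
    print(n,at("top",tc(*p),.05),at("top",tc(*q),.05))
for p in((416,50),(582,50),(243,90)):print("cap",at("top",tc(*p),.15))
E
```

```text
[[303.4485 241.1947]
 [386.5188 226.6797]
 [387.713  233.514 ]
 [304.6427 248.029 ]] 
 [[ 0.4335  0.2105  0.014 ]
 [ 0.4746 -0.2089  0.014 ]
 [ 0.4396 -0.2105  0.014 ]
 [ 0.3991  0.2068  0.014 ]] [ 0.4367 -0.0005  0.014 ] [0.0346 0.4215 0.0351 0.4193]
plate [array([0.5219, 0.1927, 0.012 ]), array([ 0.5163, -0.2303,  0.012 ])]
handle (array([0.5314, 0.1903, 0.2829]), np.float64(0.003071862839384257)) (array([0.5896, 0.1318, 0.2761]), np.float64(0.0006095232094631723))
L [0.5302 0.2808 0.05  ] [0.4183 0.283  0.05  ]
A [ 0.5662 -0.2966  0.05  ] [ 0.459  -0.3114  0.05  ]
B [ 0.5496 -0.3948  0.05  ] [ 0.4441 -0.4058  0.05  ]
C [ 0.5506 -0.4983  0.05  ] [ 0.4441 -0.5026  0.05  ]
cap [ 0.6937 -0.151   0.15  ]
cap [ 0.6783 -0.3506  0.15  ]
cap [0.6592 0.061  0.15  ]
```

```bash
cat >> h.py <<'E'
def crop(im,n,x0,y0,w,h,f,pts=(),g=1.):
    o=cv2.resize(im[y0:y0+h,x0:x0+w],None,fx=f,fy=f,interpolation=cv2.INTER_CUBIC)
    o=(255*(o/255.)**g).astype(np.uint8)
    for X in pts:
        p=((proj(n,X)-[x0,y0]+.5)*f).astype(int);cv2.drawMarker(o,tuple(map(int,p)),(0,0,255),0,7,1)
    return o
def row(*a):
    H=max(x.shape[0] for x in a);return np.hstack([np.pad(x,((0,H-x.shape[0]),(0,4),(0,0))) for x in a])
def col(*a):
    W=max(x.shape[1] for x in a);return np.vstack([np.pad(x,((0,4),(0,W-x.shape[1]),(0,0))) for x in a])
SY=-0.013; SO=np.array([0.5585,-0.019,0.135])
def S(p): return SO+Ro.from_euler("z",SY).apply(p)
E
python3 - <<'E'
from h import *
t=cv2.imread("pics/top0.png");s=cv2.imread("pics/side0.png")
P=[S((x,y,z)) for y in(.18-.015,.18+.015,-.18-.015,-.18+.015) for x,z in((-.028,.0),(-.017,.011),(.018,.026))]
P+=[S((0,.18,.144))]
cv2.imwrite("pics/st.png",col(crop(t,"top",300,188,100,42,7.5,P,.6),row(crop(s,"side",295,162,40,44,5.6,P,.6),crop(s,"side",312,235,40,44,5.6,P,.6))))
Q=[[.505,-.30,.126],[.49,-.40,.126],[.49,-.50,.126],[.474,.282,.126]]
cv2.imwrite("pics/mu.png",col(row(crop(t,"top",395,200,66,36,8,Q,.4),crop(t,"top",276,214,28,36,8,Q,.4)),row(crop(s,"side",298,262,60,78,3.5,Q,.4),crop(s,"side",270,185,40,40,6,Q,.4))))
E
```

```text
(no output)
```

View pics/st.png

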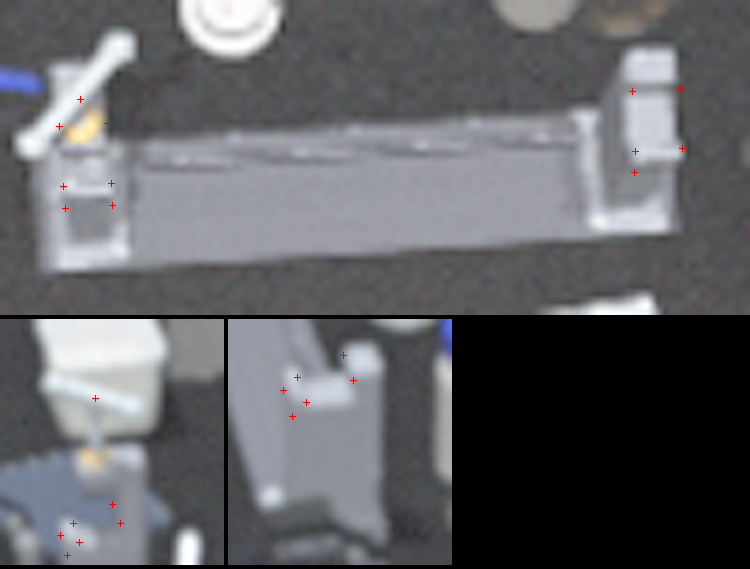

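View pics/mu.png

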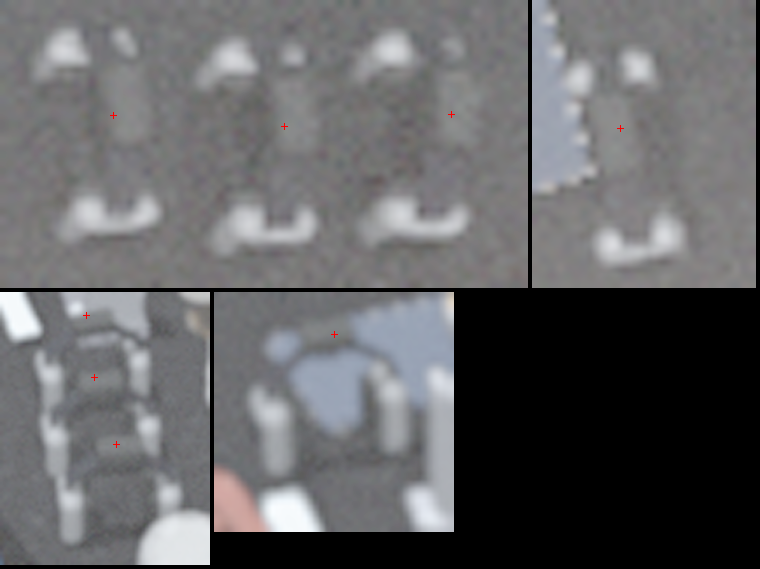

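```bash
cat >> h.py <<'E'
SO=np.array([0.5625,-0.016,0.135])
def Q(a): 
    c,s=np.cos(a),np.sin(a);return Ro.from_matrix(np.array([[0,c,s],[0,s,-c],[-1,0,0]])).as_quat()
def st(): print("t",arm.read_time(),"p",arm.read_tool_pos(),"F",np.array(arm.read_ft_force()),"M",np.array(arm.read_wrist_torque()),"op",arm.read_opening())
E
python3 - <<'E'
from h import *
for n,p,c,x0,y0 in(("A",(127,103),((88,210),(150,208)),395,200),("B",(293,113),((243,220),(308,222)),395,200),("C",(458,108),((400,213),(460,215)),395,200),("L",(82,132),((73,247),(136,235)),276,214)):
    f=lambda q:(q[0]/8-.5+x0,q[1]/8-.5+y0)
    d=at("top",f(c[0]),.066)-at("top",f(c[1]),.066)
    print(n,at("top",f(p),.126),"yaw",np.arctan2(-d[0],d[1]),"len",np.linalg.norm(d))
for a in(.0975,.0975-np.pi):
    print(a,arm.ik([.438,0,.074],Q(a)),arm.ik([.5625,-.016,.3],Q(a)))
for a in(np.pi/2,-np.pi/2): print(a,arm.ik([.5,-.3,.2],Q(a)),arm.ik([.5,-.5,.2],Q(a)),arm.ik([.47,.28,.2],Q(a)),arm.ik([.5625,-.1,.35],Q(a)))
st()
E
```

```text
A [ 0.5118 -0.3089  0.126 ] yaw -0.04455006226657277 len 0.037885840118243495
B [ 0.4981 -0.4064  0.126 ] yaw -0.1089137334512022 len 0.03950102397634201
C [ 0.4936 -0.5048  0.126 ] yaw -0.11156659874514964 len 0.03647714728407426
L [0.4723 0.2861 0.126 ] yaw 0.11318611939049462 len 0.03831154038118643
0.0975 [ 0.0329  0.7159 -0.1219  2.2164  0.3619  0.2273 -0.3152] [ 0.2841  0.5162 -0.4565  1.6786  0.2603  1.0075 -0.1633]
-3.044092653589793 [-0.2134  0.7298  0.2435  2.2235 -0.6792  0.2588 -2.4117] [-0.6439  0.7215  1.1346  1.7073 -0.7034  1.1825 -2.3621]
1.5707963267948966 [ 0.9052  0.7157 -0.6682  1.7295  0.5495  0.892   1.5717] [ 1.0828  0.889  -0.6774  1.3362  0.5734  1.1131  1.9065] [-0.0515  0.7322 -0.8642  1.8283  0.696   0.9158  0.3318] [ 0.6045  0.5417 -0.7606  1.5751  0.3939  1.184   1.3358]
-1.5707963267948966 [ 0.4552  0.6298  0.0759  1.7446 -0.0642  0.7696 -1.008 ] [ 0.7112  0.8041  0.0843  1.3515 -0.0726  0.989  -0.7611] [-0.4717  0.5881 -0.1612  1.8414  0.135   0.7226 -2.2785] [ 0.1651  0.4493 -0.042   1.5893  0.0204  1.1034 -1.4528]
t 0.1 p [ 0.273  -0.5893  0.3028] F [-1.0761 -0.1117 -0.4317] M [0.015  0.0037 0.024 ] op 1.0039268747148657
```

Run:
```python
from h import *
q=Q(.0975)
arm.movep([.438,0,.22],q); st()
arm.line_to([.438,0,.074],.12); st()
arm.move_gripper(0.0,80); st()
arm.line_to([.438,0,.10],.1); st()
cv2.imwrite("pics/t1.png",snapshot("top"))
arm.line_to([.438,0,.235],.15)
p=S((-.10,0,.008)); p[2]=.235
arm.movep(p,Q(SY)); st(); print(arm.read_joint_positions())
T=snapshot("top");s=snapshot("side")
P=[S((x,y,z)) for y in(.18-.015,.18+.015,-.18-.015,-.18+.015) for x,z in((-.028,.0),(-.017,.011),(.018,.026))]
cv2.imwrite("pics/r1.png",col(crop(T,"top",285,170,120,85,5,P,.7),row(crop(s,"side",265,162,90,120,2,P,.6))))
```

```text
t 2.3083 p [ 0.4384 -0.0011  0.22  ] F [-0.5831 -0.0063 -0.2412] M [ 0.0102 -0.0027 -0.0227] op 0.998656787006144
t 3.675 p [ 0.4383 -0.      0.0744] F [ 0.2317 -0.1713  0.2156] M [-0.0266  0.0314 -0.0376] op 0.9991780456659651
t 4.2333 p [ 0.4376 -0.0001  0.0745] F [-1.234  -0.2974  5.9689] M [-0.0245  0.3796  0.0008] op 0.32482253640268943
t 4.6417 p [ 0.438  -0.0002  0.0999] F [-0.5128 -0.3245 -4.0278] M [ 0.0301 -0.03    0.0292] op 0.32846306167584105
t 5.9917 p [ 0.4634 -0.0156  0.234 ] F [-0.6691  0.5945 -3.9583] M [0.0669 0.0252 0.0734] op 0.33167031406303726
[ 0.2685  0.4532 -0.3954  2.0223  0.2606  0.7144 -0.3041]
```

View pics/r1.png

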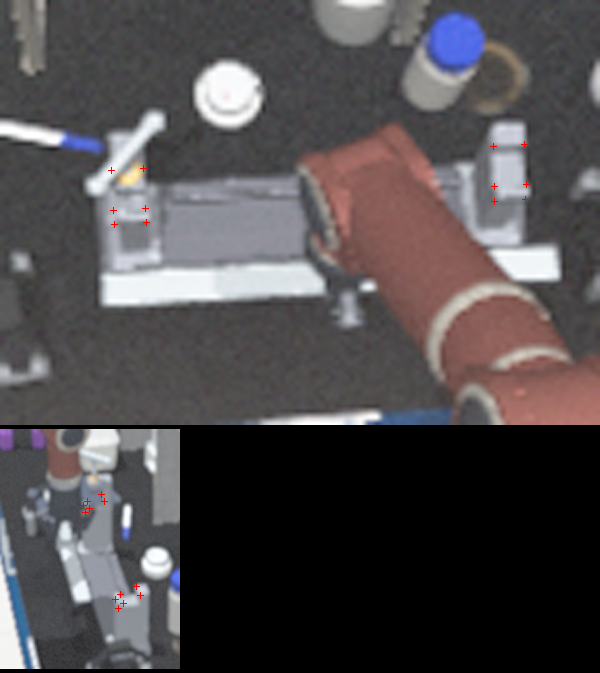

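Run:
```python
from h import *
a=at("top",(285+102/5-.5,170+287/5-.5),.168);b=at("top",(285+558/5-.5,170+262/5-.5),.168);print("rail ends",a,b,(a+b)/2,"seat y",SO[1])
z=.2235
def go(x,v,y=0,z=z): p=S((x,y,0));p[2]=z;arm.line_to(p,v)
go(-.10,.05);go(-.012,.1);st()
F0=np.array(arm.read_ft_force())
x=-.012
while x<.016:
    x+=.0015;go(x,.02);F=np.array(arm.read_ft_force())-F0;print(round(x,4),arm.read_tool_pos()[0],F,np.array(arm.read_wrist_torque())[2])
    if F[0]<-5:break
st()
```

```text
rail ends [0.4708 0.1946 0.168 ] [ 0.4618 -0.2256  0.168 ] [ 0.4663 -0.0155  0.168 ] seat y -0.016
t 7.5083 p [ 0.5497 -0.0158  0.2233] F [-0.9921  0.3062 -3.6392] M [ 0.0182 -0.0115 -0.018 ] op 0.327893224681438
-0.0105 0.5518229621463439 [ 0.8767 -0.0466 -0.9748] -0.010717121449377988
-0.009 0.5535916937150883 [ 1.3218 -0.425  -0.1199] 0.032781521543102245
-0.0075 0.5551177264873185 [ 0.8465 -1.3213 -0.0979] 0.007749873584494967
-0.006 0.5566014688587279 [ 1.3264  0.2423 -0.901 ] 0.015727942761312303
-0.0045 0.5581232978615517 [ 0.5905 -0.7082  0.3191] 0.027340791765063523
-0.003 0.5596044110579477 [ 0.9103 -0.8656 -0.7873] -0.01857538344742321
-0.0015 0.561110343195634 [ 0.8868  0.5391 -0.9485] 0.00625176502926805
-0.0 0.5625952599438442 [ 0.1263 -0.5414 -0.1229] 0.0030008858279183784
0.0015 0.5641261551708547 [ 1.3292 -0.5875 -0.1398] 0.0026422330578121066
0.003 0.5651418984779046 [-0.1308 -0.092   0.9906] 0.09271008638186842
0.0045 0.5653984440542421 [-4.0382 -0.9273  2.4153] 0.10950426803332211
0.006 0.5656298598852869 [-7.1154  1.2625  3.6685] 0.09036205408215985
t 10.5083 p [ 0.5656 -0.016   0.2229] F [-8.1075  1.5688  0.0293] M [0.0396 1.4512 0.0904] op 0.3270497906280092
```

Run:
```python
from h import *
p=np.array([.5622,-.016,.2235]);arm.line_to(p,.03);F0=np.array(arm.read_ft_force());st()
z=.2235
while z>.205:
    z-=.0015;p[2]=z;arm.line_to(p,.02);F=np.array(arm.read_ft_force())-F0;print(round(z,4),arm.read_tool_pos(),F,np.array(arm.read_wrist_torque()))
    if F[2]>6:break
```

```text
t 10.8667 p [ 0.563  -0.016   0.2238] F [-0.2486  0.2363 -4.2905] M [ 0.0426 -0.0428 -0.0268] op 0.326172095704946
0.222 [ 0.5624 -0.016   0.2219] [ 0.3592 -0.3062  0.2967] [-0.0328 -0.0023 -0.0453]
0.2205 [ 0.5622 -0.016   0.2203] [ 0.1744 -0.7243  1.0326] [ 0.0058 -0.0294  0.0352]
0.219 [ 0.5621 -0.016   0.2189] [ 0.3358 -0.4739  0.2245] [-0.0632  0.0074  0.0295]
0.2175 [ 0.5621 -0.016   0.2174] [ 0.853  -0.3833  0.8935] [ 0.048  -0.046   0.0107]
0.216 [ 0.5621 -0.016   0.2159] [0.2342 0.0447 0.439 ] [0.0251 0.0245 0.004 ]
0.2145 [ 0.5621 -0.016   0.2144] [0.3394 0.0387 0.4763] [-0.0216 -0.033   0.0016]
0.213 [ 0.5621 -0.016   0.2129] [-0.0751 -0.423  -0.1608] [-0.0129 -0.0112 -0.0049]
0.2115 [ 0.5621 -0.016   0.2114] [0.3306 0.46   0.9272] [-0.0149  0.0112 -0.0175]
0.21 [ 0.5621 -0.016   0.2099] [-0.1012 -0.3101  0.0877] [-0.0248 -0.0094  0.0825]
0.2085 [ 0.5623 -0.016   0.2096] [-2.7978 -0.7112  8.8105] [-0.0615  0.6256  0.0377]
```

Run:
```python
from h import *
arm.move_gripper(1.0);arm.pause(.3)
p=np.array([.5622,-.016,.2095]);p[2]=.30;arm.line_to(p,.15);p[2]=.38;p[1]=-.05;arm.line_to(p,.2);st()
print(tri((95/5.6+295-.5,74.5/5.6+162-.5),(75/7.5+300-.5,95/7.5+188-.5)), S((0,.18,.144-.0062)))
T=snapshot("top");s=snapshot("side");cv2.imwrite("pics/t2.png",T);cv2.imwrite("pics/s2.png",s)
cv2.imwrite("pics/r2.png",row(crop(T,"top",295,180,110,60,5,[],.7),crop(s,"side",290,165,60,120,4,[],.7)))
ax=[.563,.164]
for a in np.arange(.785,-2.6,-.4):
    q=arm.ik([*ax,.335],Q(a));r=arm.ik([*ax,.295],Q(a));print(a,q,None if r is None else r[6])
```

```text
t 15.6083 p [ 0.5615 -0.0496  0.3785] F [-0.7314  0.5573  0.0388] M [ 0.0724 -0.01    0.0246] op 0.9987536463916122
(array([0.5621, 0.1638, 0.2819]), np.float64(0.0014250951095217848)) [0.5648 0.164  0.2728]
0.785 [ 0.0601  0.5493 -0.6241  1.5583  0.3416  1.1451  0.1485] 0.12357583897869352
0.385 [ 0.0084  0.5319 -0.5334  1.5599  0.2892  1.1293 -0.2037] -0.22637910831354527
-0.015000000000000013 [-0.0457  0.5173 -0.4413  1.5617  0.2374  1.116  -0.5562] -0.5760760002253051
-0.41500000000000015 [-0.102   0.5056 -0.3485  1.5636  0.1862  1.1053 -0.9091] -0.9256973183400984
-0.8150000000000001 [-0.1606  0.4965 -0.2536  1.5656  0.1347  1.0967 -1.2615] -1.2712679036078656
-1.2149999999999999 [-0.219   0.4903 -0.1605  1.5676  0.0849  1.0906 -1.6152] -1.6196598935877795
-1.6150000000000002 [-0.2795  0.4866 -0.065   1.5696  0.0343  1.0865 -1.9679] -1.9653402827995132
-2.015 [-0.3389  0.4857  0.0286  1.5716 -0.0151  1.0845 -2.3216] -2.3124201114628917
-2.415 [-0.3985  0.4874  0.1226  1.5737 -0.0648  1.0845 -2.6747] -2.659031583743063
```

View pics/r2.png

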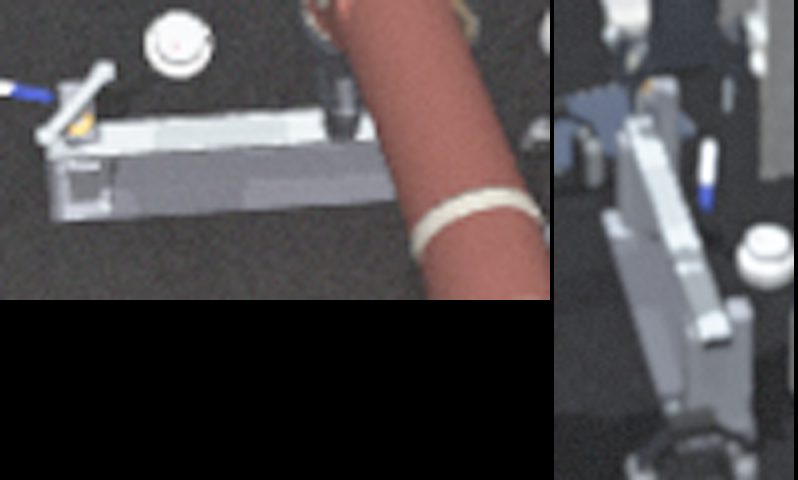

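```bash
cat >> h.py <<'E'
AX=[.563,.164]
def turn(a0,a1,z0,step=.4,rate=.8):
    n=int(np.ceil(abs(a1-a0)/step));M0=None
    for i in range(1,n+1):
        a=a0+(a1-a0)*i/n;z=z0-.008*(a0-a)
        arm.line_to([*AX,z],.008*rate,ori=Q(a))
        print(round(a,3),arm.read_tool_pos(),np.array(arm.read_ft_force()),"Mz",arm.read_wrist_torque()[2],arm.read_effort()[6],"t",arm.read_time())
E
python3 - <<'E'
from h import *
arm.movep([*AX,.42],Q(.785));arm.line_to([*AX,.335],.12);st()
arm.move_gripper(0,60);st()
turn(.785,.385,.335,.2)
E
```

```text
t 17.4417 p [0.5635 0.1639 0.3358] F [-0.2114  0.2896  0.0471] M [ 0.0408 -0.0446  0.0384] op 1.001994097886696
t 18.1083 p [0.5646 0.1657 0.3356] F [ 4.3816  2.8471 -1.695 ] M [ 0.5559 -0.8096  0.1278] op 0.12246376779417968
0.585 [0.5644 0.1655 0.3339] [ 4.7005  3.2632 -2.0732] Mz -0.15838228793096615 0.1667982805520296 t 18.5083
0.385 [0.5642 0.1655 0.3323] [ 4.7967  3.224  -1.4813] Mz -0.17583172904907765 0.16351520083844662 t 18.9083
```

```bash
sed -i 's/^AX=.*/AX=[.5646,.1655]/' h.py
python3 - <<'E'
from h import *
turn(.385,-2.2,.3318,.35,1.2)
E
```

```text
0.062 [0.5642 0.1657 0.3297] [-0.571  -0.5233  1.8335] Mz -0.0843280512918915 0.09307306492701173 t 19.4083
-0.261 [0.5639 0.1657 0.327 ] [-3.74   -0.1931  5.633 ] Mz -0.1863635649754865 0.1958307484164834 t 19.8833
-0.584 [0.5636 0.1659 0.3244] [-4.4316  0.3084  6.3823] Mz -0.17956096858755036 0.1721673784777522 t 20.3583
-0.907 [0.5633 0.1661 0.3218] [-5.1998  0.3447  6.2548] Mz -0.12161632666293465 0.17575317062437534 t 20.8333
-1.231 [0.5631 0.1665 0.3192] [-5.0832  2.1705  7.0281] Mz -0.18846174437143748 0.1786109944805503 t 21.3083
-1.554 [0.563  0.1668 0.3167] [-4.6997  1.9815  7.6236] Mz -0.24752216592625595 0.18111754674464464 t 21.7833
-1.877 [0.5631 0.1673 0.3141] [-5.2992  1.8982  7.3557] Mz -0.17886962497138534 0.1832103542983532 t 22.2583
-2.2 [0.5633 0.1676 0.3115] [-4.7124  3.5101  6.2776] Mz -0.1408162249977114 0.18183297012001276 t 22.7333
```

```bash
sed -i 's/^AX=.*/AX=[.5637,.1667]/' h.py
python3 - <<'E'
from h import *
a=-2.2+np.pi
arm.move_gripper(.6);arm.line_to([*AX,.375],.15);arm.movep([*AX,.375],Q(a));arm.line_to([*AX,.312],.12);st()
arm.move_gripper(0,60);st()
turn(a,a-.8,.312,.2,.8)
E
```

```text
t 26.825 p [0.564  0.1671 0.3126] F [ 0.0571 -0.674   0.0861] M [-0.0112  0.0641  0.0121] op 0.601980388413249
t 27.2667 p [0.564  0.167  0.3129] F [-0.215  -0.355   3.6773] M [-0.0193  0.0438  0.0689] op 0.1190961790745931
0.742 [0.564  0.167  0.3113] [-0.5141  0.6148  5.1356] Mz -0.23928058179209558 0.192645862698555 t 27.6667
0.542 [0.564  0.167  0.3097] [-0.5936 -0.2882  5.6582] Mz -0.06343037149168235 0.09826053399592638 t 28.0667
0.342 [0.564  0.167  0.3082] [-0.3709  0.3051  5.9405] Mz -0.07519046169014992 0.04611436394043267 t 28.4667
0.142 [0.564  0.167  0.3066] [-0.3319 -0.1235  6.4428] Mz -0.002746509313507628 -0.00893684453330934 t 28.8667
```

Run:
```python
from h import *
st();R=Ro.from_quat(arm.read_eef_rot()).as_matrix();print(np.arctan2(R[1,1],R[0,1]),arm.read_joint_positions(),arm.read_effort())
T=snapshot("top");s=snapshot("side")
cv2.imwrite("pics/r3.png",row(crop(T,"top",285,180,60,50,7,[],.7),crop(s,"side",280,150,60,70,6,[],.7)))
```

```text
t 28.8667 p [0.564  0.167  0.3066] F [-0.3319 -0.1235  6.4428] M [-0.1397  0.1917 -0.0027] op 0.12167513231642112
0.14347812657072795 [-0.0958  0.5361 -0.3666  1.6006  0.2138  1.0429 -0.3798] [ -0.087  -38.1042  -2.7806 -14.614    0.0439  -0.235   -0.0089]
```

View pics/r3.png

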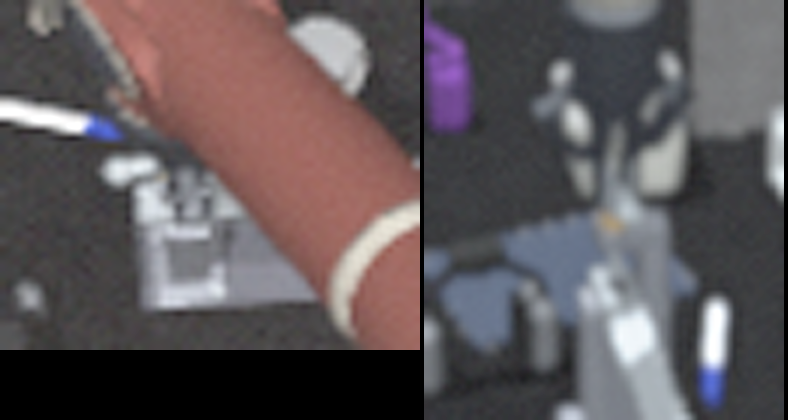

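Run:
```python
from h import *
turn(.1416,-.06,.3064,.04,.4)
arm.pause(.5);st();print(arm.read_effort()[6])
```

```text
0.108 [0.564  0.167  0.3065] [0.4872 0.6851 4.3547] Mz 0.27220320007947113 -0.31417887657880783 t 29.2833
0.074 [0.564  0.167  0.3062] [1.1682 0.1467 4.0588] Mz 0.14104150256594675 -0.20182396285235882 t 29.5333
0.041 [0.564  0.1669 0.3059] [1.571  0.3819 5.4794] Mz 0.24447303807322807 -0.23347194772213697 t 29.7833
0.007 [0.564  0.167  0.3057] [0.2648 0.4935 5.6361] Mz 0.31999203188937797 -0.3555864281952381 t 30.0333
-0.026 [0.564  0.167  0.3056] [0.6587 0.3887 6.1709] Mz 0.4623682740263491 -0.4898192547261715 t 30.2833
-0.06 [0.564  0.167  0.3054] [1.1581 0.2677 7.1053] Mz 0.5978454731030288 -0.6273910962045193 t 30.5333
t 31.0333 p [0.564  0.167  0.3054] F [0.8992 0.4095 5.9573] M [ 0.0704 -0.1539  0.6522] op 0.11884468946193219
-0.6210849434137344
```

Run:
```python
from h import *
turn(-.06,.04,.3048,.034,.4)
st();R=Ro.from_quat(arm.read_eef_rot()).as_matrix();print("yaw",np.arctan2(R[1,1],R[0,1]))
```

```text
-0.027 [0.564  0.167  0.3056] [0.7376 0.0128 5.2806] Mz 0.39937460499863453 -0.40071476250886917 t 31.2833
0.007 [0.564  0.167  0.3057] [1.4157 0.5358 5.9842] Mz 0.2719752443421064 -0.2930815424770117 t 31.5333
0.04 [0.564  0.167  0.3059] [0.9172 0.7161 4.6859] Mz 0.21516442004548955 -0.20726353861391544 t 31.7833
t 31.7833 p [0.564  0.167  0.3059] F [0.9172 0.7161 4.6859] M [ 0.1889 -0.238   0.2152] op 0.11974405029316072
yaw 0.04000287478902368
```

Run:
```python
from h import *
arm.move_gripper(.5);arm.line_to([*AX,.40],.15);arm.movep([.5,.05,.42],Q(-np.pi/2));st()
T=snapshot("top");s=snapshot("side");cv2.imwrite("pics/t4.png",T);cv2.imwrite("pics/s4.png",s)
d=cv2.GaussianBlur(cv2.absdiff(T,cv2.imread("pics/top0.png")),(5,5),0).max(2)
print("ABC",d[200:240,398:462].max(),"L",d[215:250,276:298].max())
P=[[.5118,-.3089,.126],[.498,-.406,.126],[.4936,-.505,.126],[.472,.286,.126]]
cv2.imwrite("pics/r4.png",col(crop(T,"top",272,185,192,70,4.1,P,.5),row(crop(s,"side",270,160,85,120,2.2,[],.5),crop(s,"side",298,262,60,78,3.3,P,.4))))
```

```text
t 34.1333 p [0.5    0.0506 0.4194] F [-0.5232  0.4762  0.271 ] M [ 0.0102 -0.0649  0.0081] op 0.4982106826870373
ABC 98 L 5
```

View pics/r4.png

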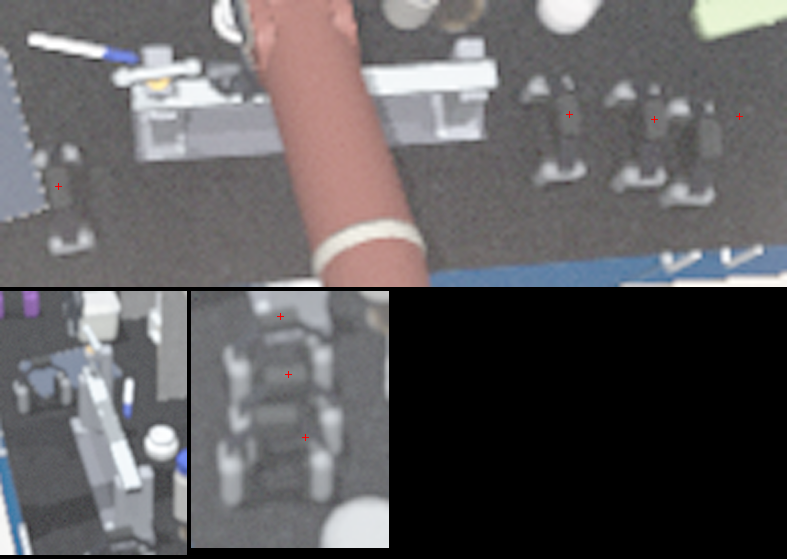

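```bash
cat >> h.py <<'E'
SO=np.array([0.562,-0.016,0.135])
def hang(p,yaw,slot,via=None):
    x,y=p[:2];q=Q(-np.pi/2+yaw)
    arm.move_gripper(.65);arm.movep([x,y,.30],q);arm.line_to([x,y,.178],.12);st()
    arm.move_gripper(0,60);st()
    arm.line_to([x,y,.37],.15);st()
    g=S((0,slot,0));g[2]=.37
    if via: arm.line_to([via[0],via[1],.37],.2);arm.line_to([via[0],g[1],.37],.2,ori=Q(-np.pi/2+SY))
    arm.movep(g,Q(-np.pi/2+SY)) if not via else arm.line_to(g,.15)
    arm.pause(.3);F0=arm.read_ft_force()[2]
    g[2]=.245;arm.line_to(g,.08);print("above",arm.read_ft_force()[2]-F0)
    while g[2]>.218:
        g[2]-=.0015;arm.line_to(g,.02);f=arm.read_ft_force()[2]-F0
        if f>1.5:break
    st();print("dF",f)
E
python3 - <<'E'
from h import *
p=at("top",(444.4,217.9),.126);print(p)
hang(p,.0,-.116)
T=snapshot("top");s=snapshot("side");cv2.imwrite("pics/t5.png",T);cv2.imwrite("pics/s5.png",s)
cv2.imwrite("pics/r5.png",row(crop(T,"top",340,180,125,75,4,[],.5),crop(s,"side",295,200,70,140,3,[],.5)))
E
```

```text
[ 0.4725 -0.4659  0.126 ]
t 37.6 p [ 0.4729 -0.4664  0.179 ] F [1.1831 0.4791 0.2528] M [-0.0159 -0.0204  0.0023] op 0.6508740415649356
t 37.9667 p [ 0.4728 -0.4661  0.1791] F [-1.7423  0.8063  4.61  ] M [ 0.1675  0.1196 -0.0013] op 0.31335176104282675
t 39.4 p [ 0.4723 -0.4655  0.3687] F [ 0.2156  0.144  -1.4699] M [ 0.025  -0.0485 -0.0488] op 0.3101859061102617
above 0.15550311185626442
t 45.4667 p [ 0.5605 -0.132   0.2297] F [-3.1274  0.2673  4.4116] M [0.115  0.3894 0.0251] op 0.3086048175890028
dF 5.846383426824169
```

View pics/r5.png

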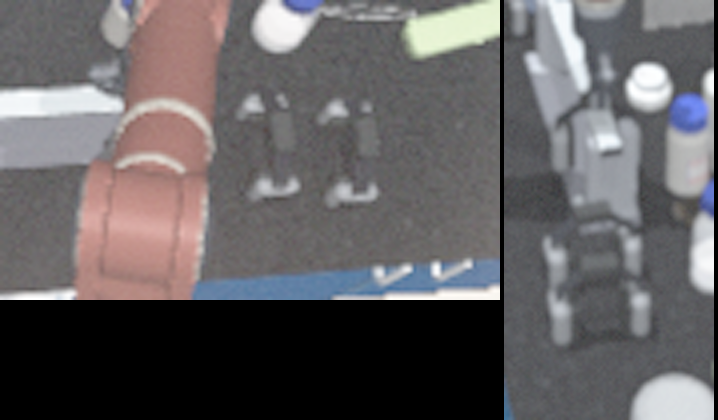

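```bash
cat >> h.py <<'E'
def rel():
    arm.move_gripper(.5);p=np.array(arm.read_tool_pos());p[2]=.33;arm.line_to(p,.12);st()
E
python3 - <<'E'
from h import *
rel()
arm.movep([.5,.08,.42],Q(-np.pi/2))
T=snapshot("top");s=snapshot("side");cv2.imwrite("pics/t6.png",T)
t0=cv2.imread("pics/t4.png");d=cv2.GaussianBlur(cv2.absdiff(T,t0),(5,5),0).max(2)
print("AB",d[200:235,398:436].max(),"L",d[215:250,276:298].max())
cv2.imwrite("pics/r6.png",row(crop(T,"top",270,180,175,75,3.1,[],.5),crop(s,"side",295,180,60,120,4,[],.5)))
E
```

```text
t 46.8667 p [ 0.5601 -0.1318  0.3291] F [0.1185 0.2865 0.9842] M [-0.0463 -0.0136 -0.0267] op 0.49999028334306095
AB 55 L 6
```

View pics/r6.png

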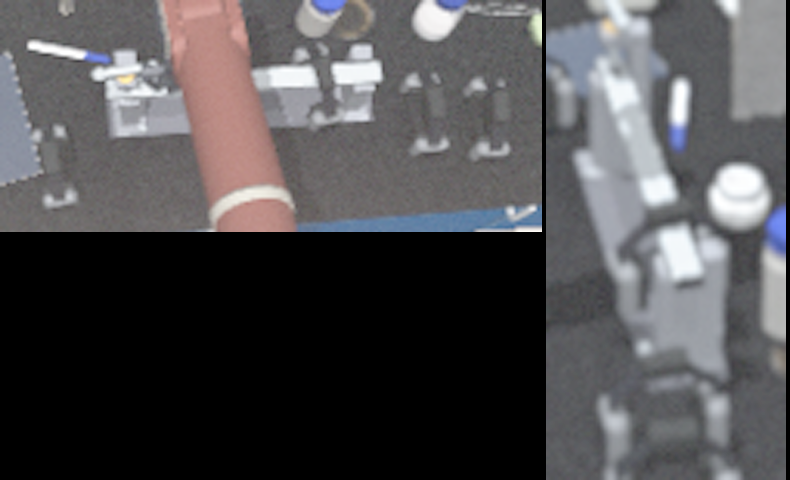

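Run:
```python
from h import *
hang([.498,-.4064],-.09,-.054)
if abs(arm.read_opening()-.31)<.03: rel()
T=snapshot("top");cv2.imwrite("pics/t7.png",T)
d=cv2.GaussianBlur(cv2.absdiff(T,cv2.imread("pics/t6.png")),(5,5),0).max(2)
print("A",d[200:232,400:417].max(),"L",d[215:250,276:298].max())
```

```text
t 51.175 p [ 0.4984 -0.4068  0.1789] F [0.542  0.1357 0.6542] M [0.0161 0.0212 0.0084] op 0.6490231904902413
t 51.55 p [ 0.4984 -0.4063  0.1789] F [-0.5208  0.9616  4.8353] M [0.2936 0.0474 0.0765] op 0.28956573520975093
t 52.9833 p [ 0.4978 -0.406   0.3688] F [ 0.2053 -0.4015 -0.8606] M [ 0.0368 -0.0543  0.0079] op 0.2954968687510475
above 0.3084397326532663
t 59.0417 p [ 0.5614 -0.0701  0.2296] F [-3.2487  1.1912  5.729 ] M [ 0.119   0.3995 -0.0339] op 0.2903045410866741
dF 6.616053393380943
t 60.3583 p [ 0.5609 -0.0698  0.3292] F [-0.5985 -0.0432  0.1916] M [-0.0096 -0.0558 -0.0157] op 0.4955473166620853
A 6 L 6
```

Run:
```python
from h import *
hang([.511,-.3089],-.045,.008)
if abs(arm.read_opening()-.31)<.04: rel()
arm.movep([.47,.2,.42],Q(-np.pi/2))
T=snapshot("top");s=snapshot("side");cv2.imwrite("pics/t8.png",T)
d=cv2.GaussianBlur(cv2.absdiff(T,cv2.imread("pics/t7.png")),(5,5),0).max(2)
print("L",d[215:250,276:298].max())
cv2.imwrite("pics/r8.png",row(crop(T,"top",270,180,140,75,4,[],.5),crop(s,"side",295,180,60,120,3.8,[],.5)))
```

```text
t 62.825 p [ 0.5115 -0.3092  0.1789] F [ 0.5161 -0.3641  0.0842] M [-0.0075 -0.0012  0.0412] op 0.6490054848645918
t 63.2 p [ 0.5114 -0.3089  0.1788] F [-1.0956  1.0564  4.7542] M [ 0.2891  0.0707 -0.0039] op 0.29433676803264314
t 64.6333 p [ 0.5107 -0.3086  0.3689] F [ 0.6155 -0.1762 -2.0629] M [ 0.035   0.0182 -0.0432] op 0.2910878936615316
above -0.3266025011227729
t 70.5583 p [ 0.5623 -0.008   0.2294] F [-0.975   0.708   5.1545] M [0.0173 0.488  0.0216] op 0.29195262037819025
dF 7.038097506806953
t 71.875 p [ 0.5617 -0.0079  0.3292] F [-0.33    0.5725 -1.0724] M [-0.0066  0.0028  0.0328] op 0.4964679648651065
L 79
```

View pics/r8.png

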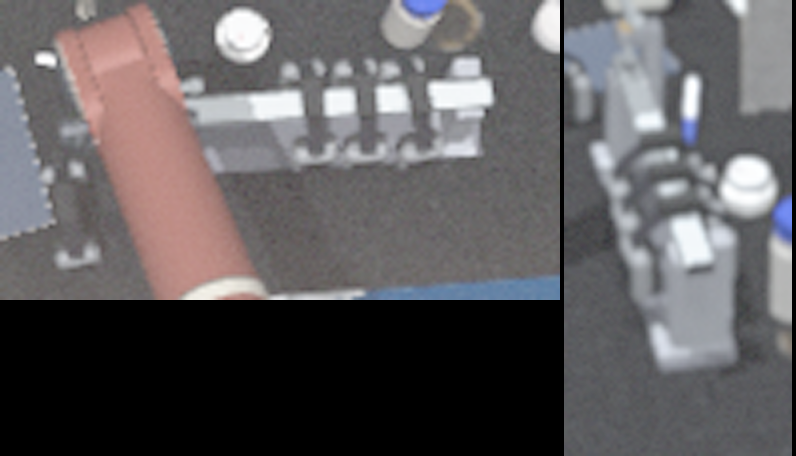

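Run:
```python
from h import *
hang([.472,.2861],.11,.07,via=(.445,.27))
if abs(arm.read_opening()-.31)<.04:
    rel();arm.line_to([.45,.05,.42],.2);arm.movep([.45,-.35,.42],Q(-np.pi/2))
T=snapshot("top");s=snapshot("side");cv2.imwrite("pics/t9.png",T)
cv2.imwrite("pics/r9.png",row(crop(T,"top",280,180,120,60,4.5,[],.5),crop(s,"side",285,155,55,120,4.2,[],.5)))
```

```text
t 75.0333 p [0.4725 0.2863 0.1788] F [ 1.1451 -1.2966  0.0376] M [ 0.0052 -0.0139  0.0012] op 0.6541854649926816
t 75.4083 p [0.4723 0.2869 0.1787] F [0.6884 0.9325 3.5229] M [ 0.3447  0.0873 -0.0146] op 0.29118199219291235
t 76.8417 p [0.4715 0.2859 0.369 ] F [-0.6286 -0.4445 -1.6227] M [ 0.0571 -0.049   0.0658] op 0.2898118017629477
above 0.7562886462463961
t 84.0833 p [0.5631 0.054  0.2293] F [-1.9836  0.5922  4.1328] M [ 0.0295  0.3324 -0.0577] op 0.28926133837757123
dF 5.562674585869449
t 85.4 p [0.5625 0.0541 0.3292] F [0.7473 0.5395 0.7845] M [-0.0228 -0.0497 -0.0113] op 0.5028469553472001
```

View pics/r9.png

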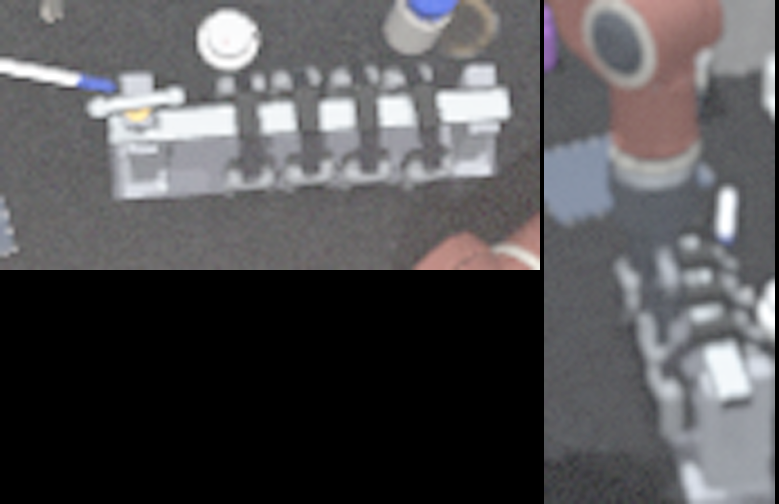

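Run:
```python
from h import *
st();ticket.finish_job()
```

```text
t 87.8583 p [ 0.4512 -0.3485  0.4198] F [ 0.0227  0.2022 -0.3899] M [0.0141 0.0154 0.0001] op 0.5005402640544332
the job is handed in; nothing more can be done
```

The job is done and handed in at 87.9 s. The rail is in both rests and clamped, and all four black ear defenders hang over it. I left the purple one alone.

- **Rail:** I brought it in from the front, felt the back stops, backed off 3 mm and lowered it to the floor. Contact came with its centre at about 143 mm, which is 8 mm above the notch floors.
- **Clamp:** I turned the T-handle clockwise in two grips, about 3.9 rad in all. The end-of-step torque climbed by about 0.26 N m per rad, as the clamp spring should, and I stopped there. That suggests about 23 to 30 N on the rail. This is an estimate, since nothing reads the force directly.
- **Clamp reading that disagreed:** The last slow steps read up to 0.65 N m, more than the roughly 0.42 N m I expected. I think this was the grip winding up, because the handle angle could not have given more than about 35 N. I eased back 0.1 rad before letting go.
- **Ear defenders:** Before I got to it, one pair had been knocked aside (about 4 cm), so I measured it again. Each pair touched the rail with its crown about 29 mm above the notch floors.
- **Last pictures:** All four hang with one cup on each side, the rail is in place, and the robot is clear. The blue-capped jar behind the stand is upright. The last crop did not show the bottle, which I last saw upright before hanging the fourth pair; I worked well away from it.

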